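# Sort the handful on the bench into its trays

### The job

Clear up the handful lying on the bench: lay the two loose twist drills flat in the shallow metal tray with the black lining, lengthwise and one in each of its two lanes, lay the black-handled screwdriver lengthwise in the deep narrow grey trough, and lay the small dark wood offcut flat in the square plywood box. Leave the pencil and the roll of masking tape where they lie.

Things in the scene. Friction and masses are not known exactly. Their poses are not given: they have to be found in the camera images.
- drill_a: Bright silver twist drill lying on the bench, 150 mm long, 13 mm thick. Origin: centre of its underside; y along its length, z up. Belongs in the drill tray.
- drill_b: Dark grey twist drill lying on the bench, 140 mm long, 12 mm thick. Origin: centre of its underside; y along its length, z up. Belongs in the drill tray.
- screwdriver: Screwdriver with a black handle (red end), lying flat, 201 mm long. Origin: under the middle of its length; y along it towards the handle, z up. Handle: 24 to 28 mm thick, y = +5 to +99 mm, 0 to 27 mm above the bench; grip it about y = +35 mm. Thin shank (6 mm, axis 8 mm above the bench) to y = -100 mm. Belongs in the trough, either end first.
- offcut: Flat block of dark brown wood, 60 mm (x) by 90 mm (y) by 20 mm high. Origin: centre of its underside. Belongs in the plywood box.
- drill_tray: Shallow sheet-metal tray, black rubber lining, fixed, outside 148 mm (x) by 188 mm (y), rim 16 mm high, walls 4 mm, floor 4 mm above the bench. A rib 6 mm wide, 5 mm high along y in the middle parts it into two lanes, each 67 by 180 mm, centre lines at x = -36.5 and +36.5 mm. Origin: centre of its underside.
- driver_trough: Deep narrow grey trough, fixed, outside 92 mm (x) by 238 mm (y) by 32 mm high, inside 84 by 230 mm, floor 4 mm above the bench. Origin: centre of its underside.
- offcut_box: Square open plywood box, fixed, outside 150 by 150 mm, 45 mm high, walls 8 mm (inside 134 by 134 mm), floor 8 mm above the bench. Origin: centre of its underside.
- the_pencil: Red pencil, 166 mm (y) by 14 by 8 mm, lying among the things. Origin: centre of its underside. To be left alone.
- tape_roll: Roll of masking tape lying flat, 101 mm across, 25 mm high. Origin: centre of its underside. To be left alone.

How it is judged:
By the outcome, as a careful person would: the job done as asked, in the order asked, and still so for the second after the job is handed in, with the robot touching nothing.
It also fails if it takes over 136 s, if anything falls off the work surface, if the arm or the gripper's body presses on something with over 40 N, if the wrist force passes 120 N, or if a joint passes its speed limit or range.

### The arm

A 7-joint arm with a two-finger parallel gripper is mounted at the origin on a cart in front of the work surface, level with it; the furniture and walls round the work are solid. World frame = base frame: x ahead of the robot, y to its left, z up, the work surface at z = 0. Lengths are in m, angles in degrees, forces in N, time in s.
With the tool pointing down it reaches from about 0.4 to 0.75 m from the base axis. Payload 19.5 kg.
Tool frame: the origin (TCP) lies midway between the tips of the shut fingers; the grasp point (between the pads) lies 19 mm behind it; z points along the fingers, y is the direction in which the jaws open and shut (so a half turn about z gives the same grasp; the last joint's range is limited). The gripper opens to 85 mm and grips with 20 to 120 N. Pads are 22 mm wide; open, the fingers measure 114 mm over their backs; the gripper's body (76 mm by 85 mm) begins 54 mm behind the grasp point. The pads swing forward as they close: fully open they stand 13 mm farther back than shut.
Start: joints at [65.678, 40.479, -1.581, 85.061, 1.261, 54.483, -4.326], TCP at [0.215, -0.533, 0.231] pointing down, gripper open.
Joint ranges: [-155.06, 155.06], [-18.47, 123.98], [-90, 86.84], [0, 140.48], [-83.41, 263.41], [0, 116], [-161.91, 161.91]. Speed limits (degrees/s): [108.29, 108.29, 147.25, 147.25, 172.46, 172.46, 172.46].

### API

Orientations are given as a 3x3 rotation matrix whose columns are the frame's x, y, z axes.
In Python, from station import robot gives the robot as it stands.
- The arm moves only by the shell command python3 -m inch 'ROWS'. ROWS is text: rows parted by semicolons, each of 7 numbers parted by spaces: the turn, a rotation vector about the tool's x, y, z in degrees, then the shift along the tool's x, y, z in m, then the finger opening in m, from 0 to 0.0854. In form: rx ry rz dx dy dz gripper; .... A call has 1 to 10 rows; each row is the pose to reach, as a shift and turn from the pose commanded when the call began, along the tool's axes at that moment; what a row does not reach only later rows make up. A row lasts 1/8 s, in which the tool goes at most 62.5 mm and 10.7 degrees, less where a joint would pass 70% of its speed; a pose out of reach is approached as far as the arm can. A call with a gripper value outside its range is refused whole. The fingers move at their own pace and stop on an object; the grip force is fixed at half the most. Time passes only in rows, so rows that repeat a pose let the fingers close. It gives the time, the measured TCP pose, the force and the opening at its end, in the units of the state.
- robot.observe(): the state, without advancing time (a new reading comes with each control period).
- robot.get_image(name): name is "side" or "top" or "wrist"; returns (picture, depth): 420x560x3 uint8, red, green, blue; 420x560 float32, m along the optical axis (not along the pixel's ray), 0 where there is no reading.
- robot.camera_model(name): a dict with "intrinsics" (3x3 intrinsics, pixels), "R" (3x3) and "t" (3): a world point X has camera coordinates R X + t. Camera axes: x right, y down, z forward; pixel columns grow to the right and rows downward; lengths in m; the calibration is good to about 2 mm. The wrist camera is an equidistant fisheye: a pixel r from the principal point sees the ray r / f radians off the axis. A picture is of the moment at which its call begins: read the wrist's pose just before it. camera_model takes no time and is no camera call; for the wrist camera it gives the pose at the moment of the call.
- robot.sign_off(): hands the job in, once; it reports no verdict.
The state is a dict: "clock": time; "joint_positions": joint angles; "dq": joint speeds; "effort": joint torques, N m; "eef_pos": TCP position; "eef_rot": TCP orientation; "wrist_force": force on the tool from outside, world axes, zero at the start; "ft_torque": the same for the moment, N m; "gripper_width": finger opening in m.
Only numpy, scipy, OpenCV 4.12 (cv2) and the standard library are available. Lean on these libraries where they do the work, as an engineer would, in place of code of your own. Each camera call takes 0.05 s, during which the arm holds its last target. There are 200 camera calls.

## Working session

There is one attempt and no reset: what is moved stays moved. The work goes in short steps, Python scripts to look and compute and a shell command to move; the robot and the scene stay as the last step left them, time stands still between calls to the robot, and variables do not carry over. Pictures are saved under pics/ and viewed, about 12 in all and at most 16, crops included, and the job is handed in when it is done.

```bash
mkdir -p pics; ls
cat > h.py <<'E'
from station import robot
import numpy as np, cv2
def snap(name,f):
    p,d=robot.get_image(name); cv2.imwrite('pics/'+f+'.png',p[:,:,::-1]); np.savez('pics/'+f,p=p,d=d,**robot.camera_model(name)); return p,d
def world(f,uv):
    z=np.load('pics/'+f+'.npz'); K=z['intrinsics'];out=[]
    for u,v in uv:
        d=np.median([x for x in z['d'][int(v)-1:int(v)+2,int(u)-1:int(u)+2].ravel() if x>0])
        c=np.array([(u-K[0,2])/K[0,0]*d,(v-K[1,2])/K[1,1]*d,d]); out.append(z['R'].T@(c-z['t']))
    return np.array(out)
E
python3 - <<'E'
from h import *
np.set_printoptions(precision=4,suppress=True)
s=robot.observe();print(s)
snap('top','top1');print(robot.camera_model('top'))
E
```

```text
pics
{'clock': 0.0, 'joint_positions': array([65.6765, 40.5145, -1.5833, 85.0841,  1.2588, 54.4827, -4.3252]), 'dq': array([-0.058 , -0.0802,  0.0266, -0.0142,  0.0286, -0.2065, -0.0039]), 'effort': array([ -0.0028, -88.32  ,   1.2335, -23.6176,   0.0167,   0.0064,
         0.    ]), 'eef_pos': array([ 0.2147, -0.5331,  0.2308]), 'eef_rot': array([[ 0.9276,  0.3735, -0.0004],
       [ 0.3735, -0.9276,  0.001 ],
       [-0.    , -0.0011, -1.    ]]), 'wrist_force': array([-0.5103,  0.3917, -0.5474]), 'ft_torque': array([ 0.018 , -0.0144, -0.0489]), 'gripper_width': 0.08516284549978234}
{'intrinsics': array([[411.2312,   0.    , 282.1876],
       [  0.    , 411.2312, 208.6019],
       [  0.    ,   0.    ,   1.    ]]), 'R': array([[-0.0082, -1.    , -0.0021],
       [-0.9754,  0.0084, -0.2205],
       [ 0.2205,  0.0003, -0.9754]]), 't': array([-0.0484,  0.4991,  1.0409])}
```

View pics/top1.png

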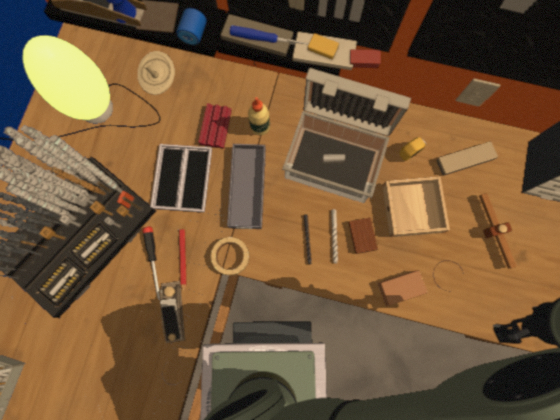

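The view has +x up and +y left: tray about (182,178), trough (247,187), box (417,206), dark drill (308,239), silver drill (334,236), offcut (363,236), screwdriver (150,255), pencil (183,257) and tape (229,256). Next I'll enlarge the two halves.

Run:
```python
from h import *
p=cv2.imread('pics/top1.png')
a=cv2.resize(p[135:285,130:290],None,fx=4,fy=4,interpolation=cv2.INTER_CUBIC);b=cv2.resize(p[165:285,290:460],None,fx=4,fy=4,interpolation=cv2.INTER_CUBIC)
cv2.imwrite('pics/ca.png',a);cv2.imwrite('pics/cb.png',b)
```

```text
(no output)
```

View pics/ca.png

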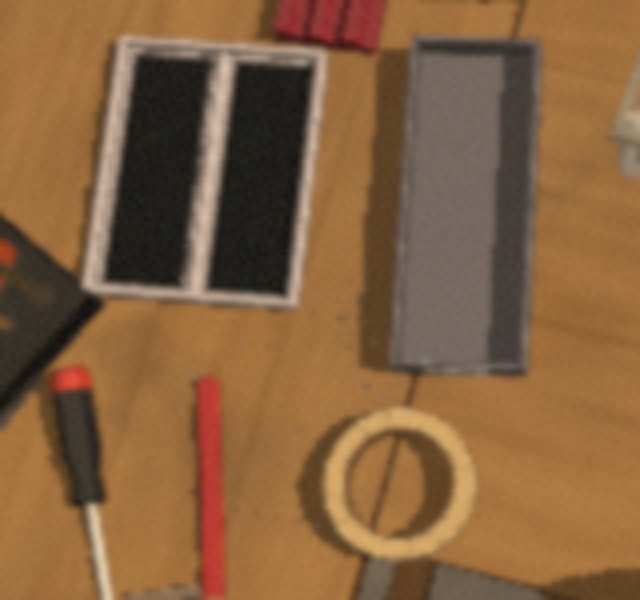

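View pics/cb.png

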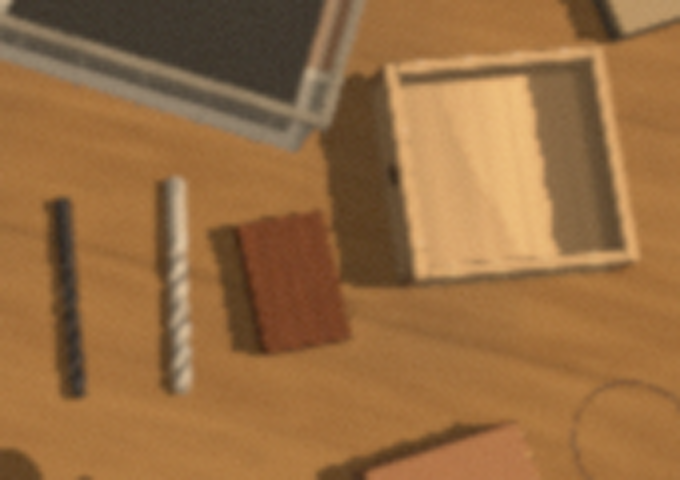

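Crop a shows the tray corners (122,38), (326,50), (297,303), (85,290), the trough, and the screwdriver handle from (72,372) to (90,500). Crop b shows the drills, the offcut corners (238,226), (322,212), (349,338), (268,353), and the box. Now I'll convert these to world positions.

```bash
cat >> h.py <<'E'
def plane(f,uv,z):
    m=np.load('pics/'+f+'.npz');K=m['intrinsics'];uv=np.atleast_2d(uv).astype(float)
    r=np.c_[(uv[:,0]-K[0,2])/K[0,0],(uv[:,1]-K[1,2])/K[1,1],np.ones(len(uv))]@m['R']
    o=-m['R'].T@m['t'];return o+r*((z-o[2])/r[:,2])[:,None]
def rep(n,P):
    c=P.mean(0);L=[];print(n,'centre',c[:2].round(4),'edges',[(round(float(np.hypot(*(P[(i+1)%len(P)]-P[i])[:2])),4),round(float(np.degrees(np.arctan2(*(P[(i+1)%len(P)]-P[i])[1::-1]))),1)) for i in range(len(P))])
E
python3 - <<'E'
from h import *
A=lambda l:np.array(l)/4.+[129.6,134.6]
B=lambda l:np.array(l)/4.+[289.6,164.6]
for n,uv,z in [('tray',A([(122,38),(326,50),(297,303),(85,290)]),.016),
 ('trough',A([(414,40),(539,40),(525,372),(390,367)]),.032),
 ('drvhandle',A([(70,368),(90,502)]),.014),('drvshank',A([(93,505),(107,598)]),.008),
 ('pencil',A([(208,378),(213,598)]),.008),('tape',A([(323,483),(476,483)]),.025),
 ('dark',B([(60,199),(78,396)]),.008),('silver',B([(174,178),(180,392)]),.009),
 ('offcut',B([(238,226),(322,212),(349,338),(268,353)]),.02),
 ('box',B([(384,66),(602,45),(637,262),(414,281)]),.045)]: rep(n,plane('top1',uv,z))
z=np.load('pics/top1.npz')
snap('side','side1')
# height check
for n,(u,v) in dict(bench=(300,270),dark=(308,239),silver=(334,236),off=(363,236),tool=(172,300),lidcase=(310,185)).items(): print(n,world('top1',[(u,v)]).round(4))
E
```

```text
tray centre [0.6025 0.2302] edges [(0.147, -94.1), (0.1859, 175.5), (0.1475, 85.9), (0.1859, -4.6)]
trough centre [0.5722 0.0457] edges [(0.0883, -90.5), (0.238, 177.8), (0.0912, 87.4), (0.2348, -2.9)]
drvhandle centre [0.4148 0.309 ] edges [(0.0939, -168.1), (0.0939, 11.9)]
drvshank centre [0.3363 0.2925] edges [(0.0635, -168.0), (0.0635, 12.0)]
pencil centre [0.3793 0.22  ] edges [(0.1496, -176.1), (0.1496, 3.9)]
tape centre [0.3787 0.0895] edges [(0.1023, -90.5), (0.1023, 89.5)]
dark centre [ 0.4245 -0.1194] edges [(0.1365, -176.0), (0.1365, 4.0)]
silver centre [ 0.4325 -0.1935] edges [(0.1482, 179.5), (0.1482, -0.5)]
offcut centre [ 0.4313 -0.2717] edges [(0.0587, -80.9), (0.0877, -171.2), (0.0559, 99.9), (0.0886, 10.6)]
box centre [ 0.5077 -0.4158] edges [(0.1508, -84.8), (0.151, -176.5), (0.1495, 94.4), (0.1489, 4.0)]
bench [[ 0.3402 -0.0995 -0.0014]]
dark [[ 0.4235 -0.1226  0.0078]]
silver [[ 0.431  -0.1939  0.0093]]
off [[ 0.4286 -0.2711  0.0204]]
tool [[0.2632 0.2323 0.0441]]
lidcase [[ 0.5764 -0.1314  0.0105]]
```

View pics/side1.png

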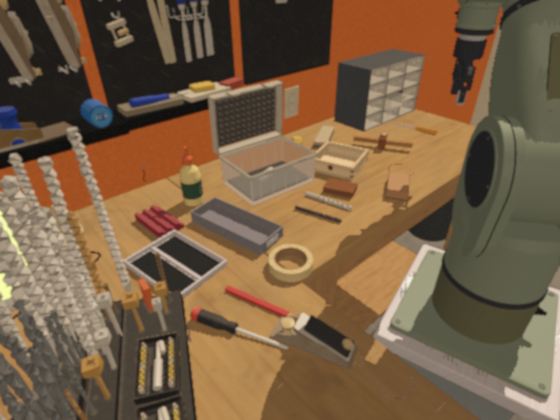

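The side view confirms the layout. A case of tall standing drills is beside the tray and the screwdriver, so I'll check clearances there and write a go-to helper.

```bash
cat >> h.py <<'E'
from scipy.spatial.transform import Rotation as Ro
def goto(x,y,z,yaw):
    s=robot.observe();R=s['eef_rot'];a=np.radians(yaw)
    T=np.array([[np.cos(a),np.sin(a),0],[np.sin(a),-np.cos(a),0],[0,0,-1.]])
    rv=Ro.from_matrix(R.T@T).as_rotvec(degrees=True);d=R.T@(np.array([x,y,z])-s['eef_pos'])
    print('t',round(s['clock'],2),'pos',s['eef_pos'].round(4),'rows',rv.round(1),d.round(4),'F',s['wrist_force'].round(1),'w',round(s['gripper_width'],4),'q',s['joint_positions'].round(0))
E
python3 - <<'E'
from h import *
def cloud(f):
    m=np.load('pics/'+f+'.npz');K=m['intrinsics'];d=m['d'];v,u=np.nonzero(d>0);D=d[v,u]
    return (np.c_[(u-K[0,2])/K[0,0]*D,(v-K[1,2])/K[1,1]*D,D]-m['t'])@m['R']
P=np.r_[cloud('top1')];Q=cloud('side1')
for n,C in(('top',P),('side',Q)):
  print(n,'rows x .30-.75, cols y .14-.5 step .03, max z mm')
  for x in np.arange(.30,.76,.04):
    print(round(x,2),[int(1000*C[k][:,2].max()) if (k:=(abs(C[:,0]-x)<.02)&(abs(C[:,1]-y)<.015)&(C[:,2]<.6)).any() else None for y in np.arange(.14,.5,.03)])
print('middle: y -.5..0.1')
for x in np.arange(.30,.76,.04):
    print(round(x,2),[int(1000*P[k][:,2].max()) if (k:=(abs(P[:,0]-x)<.02)&(abs(P[:,1]-y)<.025)).any() else None for y in np.arange(-.5,.13,.05)])
goto(.4325,-.1935,.12,-.5)
E
```

```text
top rows x .30-.75, cols y .14-.5 step .03, max z mm
0.3 [5, 4, 10, 33, 32, 10, 4, 3, 4, 6, 5, 53]
0.34 [27, 3, 12, 12, 3, 13, 3, 4, 3, 22, 54, 60]
0.38 [27, 3, 9, 12, 5, 21, 22, 4, 33, 54, 60, 60]
0.42 [27, 3, 5, 12, 4, 26, 28, 35, 54, 61, 59, 61]
0.46 [3, 4, 6, 10, 4, 23, 35, 105, 112, 123, 59, 272]
0.5 [4, 17, 17, 19, 17, 35, 154, 152, 105, 127, 140, 335]
0.54 [3, 19, 9, 12, 8, 12, 33, 96, 393, 120, 291, 330]
0.58 [5, 18, 8, 12, 9, 18, 17, 31, 394, 363, 373, 373]
0.62 [15, 18, 9, 11, 10, 17, 13, 5, 4, 39, 372, 307]
0.66 [17, 16, 7, 13, 8, 18, 5, 7, 4, 4, 5, 63]
0.7 [27, 23, 17, 19, 19, 18, 3, 5, 3, 4, 5, 4]
0.74 [26, 26, 5, 5, 5, 5, 4, 4, 5, 5, 206, 246]
side rows x .30-.75, cols y .14-.5 step .03, max z mm
0.3 [2, 2, 9, 30, 32, 10, 2, 2, 2, 2, 3, 54]
0.34 [27, 2, 9, 10, 2, 13, 2, 2, 2, 2, 53, 61]
0.38 [28, 2, 8, 10, 2, 23, 22, 2, 29, 59, 62, 61]
0.42 [26, 2, 3, 9, 3, 24, 26, 33, 53, 62, 61, 61]
0.46 [2, 2, 2, 9, 2, 2, 33, 105, 111, 124, 62, 251]
0.5 [1, 16, 16, 17, 17, 35, 154, 153, 104, 126, 140, 336]
0.54 [2, 16, 6, 9, 6, 6, 33, 95, 393, 119, 290, 328]
0.58 [2, 16, 6, 10, 6, 16
[... 370 characters left out ...]
5, 4, 6, 22, 23, 12, 11, 13, 5, 5, 28, 27]
0.42 [45, 46, 49, 48, 24, 23, 14, 10, 11, 5, 5, 28, 28]
0.46 [48, 48, 43, 47, 24, 23, 16, 5, 14, 4, 32, 35, 33]
0.5 [48, 12, 13, 48, 93, 5, 17, 7, 12, 5, 33, 8, 34]
0.54 [49, 13, 13, 48, 97, 101, 99, 96, 5, 4, 33, 9, 33]
0.58 [47, 49, 48, 48, 100, 21, 98, 99, 99, 99, 33, 8, 35]
0.62 [30, 5, 4, 4, 100, 21, 21, 20, 61, 99, 34, 9, 34]
0.66 [28, 63, 69, 263, 276, 278, 41, 37, 98, 98, 33, 8, 37]
0.7 [5, 61, 66, 271, 278, 279, 269, 277, 98, 4, 33, 36, 33]
0.74 [4, 6, 5, 3, 272, 271, 278, 278, 271, 5, 173, 114, 24]
t 0.1 pos [ 0.2147 -0.5332  0.2309] rows [-0.1  0.  22.4] [ 0.3289 -0.2336  0.1111] F [-0.3  0.4 -0.8] w 0.0855 q [66. 41. -2. 85.  1. 54. -4.]
```

```bash
python3 -m inch '0 0 22.4 0.329 -0.234 0.08 0.06; 0 0 22.4 0.329 -0.234 0.08 0.06; 0 0 22.4 0.329 -0.234 0.08 0.06; 0 0 22.4 0.329 -0.234 0.08 0.06; 0 0 22.4 0.329 -0.234 0.08 0.06; 0 0 22.4 0.329 -0.234 0.08 0.06; 0 0 22.4 0.329 -0.234 0.08 0.06; 0 0 22.4 0.329 -0.234 0.08 0.06; 0 0 22.4 0.329 -0.234 0.08 0.06'
python3 - <<'E'
from h import *
snap('wrist','w1'); print(robot.camera_model('wrist')); goto(.4325,-.1935,.004,-.5)
E
```

```text
clock: 1.23
eef_pos: [0.4322, -0.1941, 0.1513]
eef_rot: [[1.0, -0.009, -0.0], [-0.009, -1.0, -0.0], [-0.0, 0.0, -1.0]]
wrist_force: [0.2, -0.1, -0.8]
gripper_width: 0.0601
{'intrinsics': array([[325.1922621 ,   0.        , 284.11346395],
       [  0.        , 325.1922621 , 211.81622523],
       [  0.        ,   0.        ,   1.        ]]), 'R': array([[-0.01000218, -0.99994939,  0.00108137],
       [-0.95154482,  0.00985038,  0.30735229],
       [-0.30734738,  0.00204522, -0.95159519]]), 't': array([-0.19027838,  0.39702355,  0.43689343])}
t 1.27 pos [ 0.432  -0.1943  0.1514] rows [ 0.  0. -0.] [ 0.0005 -0.0009  0.1474] F [ 0.5 -0.3  0.1] w 0.0602 q [ 16.  40.   8. 112. -11.  29. -59.]
```

View pics/w1.png

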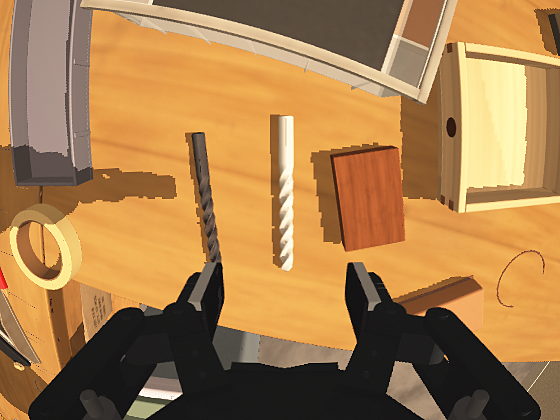

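The close look shows the silver drill from (284,116) to (286,269), midway between the fingers, the dark drill from (198,133) to (215,262), and the offcut clear to the right. I'll check with the fisheye model.

```bash
cat >> h.py <<'E'
def fplane(f,uv,z):
    m=np.load('pics/'+f+'.npz');K=m['intrinsics'];uv=np.atleast_2d(uv).astype(float)
    q=(uv-K[:2,2])/K[0,0];r=np.hypot(*q.T)+1e-9
    ray=np.c_[q*(np.sin(r)/r)[:,None],np.cos(r)]@m['R'];o=-m['R'].T@m['t'];return o+ray*((z-o[2])/ray[:,2])[:,None]
E
python3 - <<'E'
from h import *
rep('silver',fplane('w1',[(284,116),(286,269)],.009))
rep('dark',fplane('w1',[(198,133),(215,264)],.008))
rep('off',fplane('w1',[(331,155),(398,146),(405,241),(346,250)],.02))
E
```

```text
silver centre [ 0.432  -0.1955] edges [(0.1463, -179.8), (0.1463, 0.2)]
dark centre [ 0.4281 -0.1216] edges [(0.129, -177.1), (0.129, 2.9)]
off centre [ 0.432  -0.2731] edges [(0.0607, -81.3), (0.0916, -170.3), (0.0587, 97.3), (0.0903, 10.9)]
```

```bash
python3 -m inch '0 0 0 0 0 0.06 0.03; 0 0 0 0 0 0.1 0.03; 0 0 0 0 0 0.13 0.03; 0 0 0 0 0 0.147 0.03; 0 0 0 0 0 0.147 0.03; 0 0 0 0 0 0.147 0; 0 0 0 0 0 0.147 0; 0 0 0 0 0 0.147 0; 0 0 0 0 0 0.147 0; 0 0 0 0 0 0.147 0'
python3 -m inch '0 0 0 0 0 -0.02 0; 0 0 0 0 0 -0.06 0; 0 0 0 0 0 -0.12 0; 0 0 0 0 0 -0.14 0;0 0 0 0 0 -0.14 0'
python3 - <<'E'
from h import *
# lanes: tray yaw -4.4
c=np.array([.6025,.2302]);a=np.radians(-4.5);l=np.array([-np.sin(a),np.cos(a)])
print('lanes',c+.0365*l,c-.0365*l)
goto(*(c+.0365*l),.15,-4.5)
E
```

```text
clock: 2.52
eef_pos: [0.4329, -0.1938, 0.0055]
eef_rot: [[1.0, -0.008, 0.001], [-0.008, -1.0, -0.001], [0.001, 0.001, -1.0]]
wrist_force: [-2.0, -0.0, 8.3]
gripper_width: 0.0107
clock: 3.15
eef_pos: [0.4333, -0.1936, 0.1462]
eef_rot: [[1.0, -0.008, 0.003], [-0.008, -1.0, -0.001], [0.003, 0.001, -1.0]]
wrist_force: [-0.1, -0.4, -1.6]
gripper_width: 0.0108
lanes [0.60536376 0.26658748] [0.59963624 0.19381252]
t 3.15 pos [ 0.4333 -0.1936  0.1462] rows [ 0.1 -0.2  4. ] [ 0.1685 -0.4615 -0.0037] F [-0.1 -0.4 -1.6] w 0.0108 q [ 15.  41.   9. 112. -12.  28. -58.]
```

```bash
python3 -m inch '0 0 4 0 -0.05 0 0; 0 0 4 0 -0.11 0 0; 0 0 4 0 -0.17 0 0; 0 0 4 0 -0.23 0 0; 0 0 4 0 -0.29 0 0; 0 0 4 0 -0.35 0 0; 0 0 4 0.05 -0.41 0 0; 0 0 4 0.1 -0.45 0 0; 0 0 4 0.15 -0.461 0 0; 0 0 4 0.1685 -0.461 0 0'
python3 -m inch '0 0 0 0 0 0 0;0 0 0 0 0 0.03 0; 0 0 0 0 0 0.03 0'
python3 - <<'E'
from h import *
snap('wrist','w2');goto(.6054,.2666,.012,-4.5)
E
```

```text
clock: 4.4
eef_pos: [0.606, 0.2671, 0.1427]
eef_rot: [[0.997, -0.077, -0.001], [-0.077, -0.997, -0.001], [-0.001, 0.001, -1.0]]
wrist_force: [-0.6, -0.1, -1.4]
gripper_width: 0.011
clock: 4.78
eef_pos: [0.6032, 0.2659, 0.1124]
eef_rot: [[0.997, -0.078, -0.004], [-0.078, -0.997, -0.001], [-0.004, 0.001, -1.0]]
wrist_force: [-0.1, 0.4, 0.0]
gripper_width: 0.0107
t 4.83 pos [0.604  0.2661 0.114 ] rows [0.  0.1 0. ] [ 0.0015 -0.0007  0.102 ] F [0.2 0.2 0.5] w 0.0107 q [ -35.   58.   22.   73.  -23.   54. -104.]
```

View pics/w2.png

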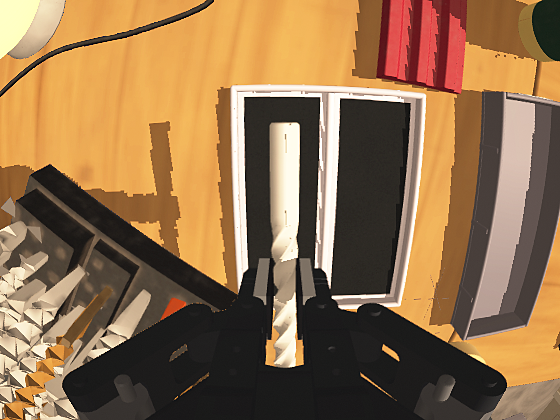

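The drill is gripped straight and centred over the left lane. The lane edges are at about columns 246 and 321 and the drill at 285. I'll check the lengthwise position, then lower it.

```bash
python3 - <<'E'
from h import *
print(fplane('w2',[(233,88),(425,92),(402,306)],.016).round(4)); rep('t',fplane('w2',[(233,88),(402,306)],.016))
print('drill tip far',fplane('w2',[(285,122)],.12).round(4))
E
python3 -m inch '0 0 0 0 0 0.05 0; 0 0 0 0 0 0.08 0; 0 0 0 0 0 0.095 0;0 0 0 0.001 0 0.1015 0; 0 0 0 0.001 0 0.102 0; 0 0 0 0.001 0 0.102 0'
```

```text
[[0.7018 0.2954 0.016 ]
 [0.6925 0.15   0.016 ]
 [0.5035 0.1633 0.016 ]]
t centre [0.6027 0.2294] edges [(0.2383, -146.3), (0.2383, 33.7)]
drill tip far [[0.6769 0.2598 0.12  ]]
clock: 5.58
eef_pos: [0.6063, 0.2663, 0.0134]
eef_rot: [[0.997, -0.078, 0.001], [-0.078, -0.997, 0.001], [0.001, -0.001, -1.0]]
wrist_force: [-0.6, 0.3, -0.5]
gripper_width: 0.0107
```

```bash
python3 -m inch '0 0 0 0 0 0.003 0;0 0 0 0 0 0.003 0;0 0 0 0 0 0.003 0.024;0 0 0 0 0 0.003 0.024;0 0 0 0 0 0.003 0.024; 0 0 0 0 0 -0.02 0.024; 0 0 0 0 0 -0.06 0.024; 0 0 0 0 0 -0.12 0.024; 0 0 0 0 0 -0.13 0.024'
python3 - <<'E'
from h import *
snap('top','top2');goto(.426,-.1205,.15,3.5)
m=cv2.resize(cv2.imread('pics/top2.png')[135:225,140:280],None,fx=4,fy=4);cv2.imwrite('pics/top2c.png',m)
E
```

```text
clock: 6.7
eef_pos: [0.6074, 0.2664, 0.1479]
eef_rot: [[0.997, -0.078, 0.006], [-0.078, -0.997, 0.002], [0.006, -0.003, -1.0]]
wrist_force: [0.9, -0.1, -1.0]
gripper_width: 0.0243
t 6.75 pos [0.6069 0.2665 0.1468] rows [-0.1 -0.3 -8. ] [-0.1502  0.3999 -0.0049] F [ 0.5 -0.4  1.6] w 0.024 q [ -36.   56.   23.   71.  -22.   57. -104.]
```

View pics/top2.png

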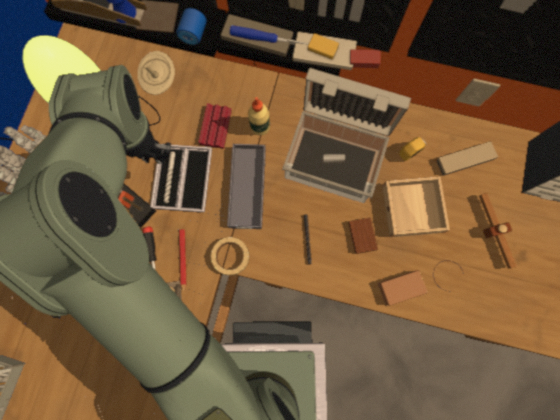

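The silver drill lies in the left lane (about (170,178)). Next is the dark drill.

```bash
python3 -m inch '0 0 0 -0.05 0.0 0 0.03; 0 0 -8 -0.1 0.03 0 0.03; 0 0 -8 -0.15 0.09 0 0.03; 0 0 -8 -0.15 0.15 0 0.03; 0 0 -8 -0.15 0.21 0 0.03; 0 0 -8 -0.15 0.27 0 0.03; 0 0 -8 -0.15 0.33 0 0.03; 0 0 -8 -0.15 0.39 0 0.03;0 0 -8 -0.15 0.40 0 0.03;0 0 -8 -0.15 0.40 0 0.03'
python3 - <<'E'
from h import *
goto(.426,-.1205,.004,3.5)
E
```

```text
clock: 8.0
eef_pos: [0.4249, -0.1209, 0.1422]
eef_rot: [[0.998, 0.061, -0.0], [0.061, -0.998, 0.0], [-0.0, -0.0, -1.0]]
wrist_force: [-0.0, 0.9, -0.7]
gripper_width: 0.0298
t 8.0 pos [ 0.4249 -0.1209  0.1422] rows [-0.  0. -0.] [ 0.0012 -0.0003  0.1382] F [-0.   0.9 -0.7] w 0.0298 q [  7.  39.   9. 118. -14.  23. -60.]
```

```bash
python3 -m inch '0 0 0 0 0 0.06 0.03; 0 0 0 0 0 0.1 0.03; 0 0 0 0 0 0.125 0.03; 0 0 0 0 0 0.138 0.03; 0 0 0 0 0 0.138 0.03; 0 0 0 0 0 0.138 0; 0 0 0 0 0 0.138 0; 0 0 0 0 0 0.138 0; 0 0 0 0 0 0.138 0; 0 0 0 0 0 0.138 0'
python3 -m inch '0 0 0 0 0 -0.02 0; 0 0 0 0 0 -0.06 0; 0 0 0 0 0 -0.12 0; 0 0 0 0 0 -0.14 0;0 0 0 0 0 -0.14 0'
python3 - <<'E'
from h import *
goto(.5996,.1935,.15,-4.5)
E
```

```text
clock: 9.25
eef_pos: [0.4255, -0.1207, 0.0054]
eef_rot: [[0.998, 0.062, 0.001], [0.062, -0.998, 0.0], [0.001, -0.0, -1.0]]
wrist_force: [-0.6, 1.8, 6.2]
gripper_width: 0.0097
clock: 9.88
eef_pos: [0.4258, -0.1208, 0.1461]
eef_rot: [[0.998, 0.062, 0.004], [0.062, -0.998, -0.001], [0.004, 0.001, -1.0]]
wrist_force: [-0.6, 0.7, -1.7]
gripper_width: 0.0096
t 9.88 pos [ 0.4258 -0.1208  0.1461] rows [ 0.  -0.2  8.1] [ 0.193  -0.303  -0.0034] F [-0.6  0.7 -1.7] w 0.0096 q [  6.  39.  10. 118. -15.  24. -59.]
```

```bash
python3 -m inch '0 0 8.1 0 -0.05 0 0; 0 0 8.1 0 -0.11 0 0; 0 0 8.1 0 -0.17 0 0; 0 0 8.1 0.01 -0.23 0 0; 0 0 8.1 0.06 -0.27 0 0; 0 0 8.1 0.11 -0.303 0 0; 0 0 8.1 0.16 -0.303 0 0; 0 0 8.1 0.193 -0.303 0.01 0; 0 0 8.1 0.193 -0.303 0.03 0; 0 0 8.1 0.193 -0.303 0.03 0'
python3 - <<'E'
from h import *
snap('wrist','w3');goto(.5996,.1935,.0105,-4.5)
E
```

```text
clock: 11.12
eef_pos: [0.5981, 0.193, 0.1123]
eef_rot: [[0.997, -0.08, -0.003], [-0.08, -0.997, -0.001], [-0.003, 0.001, -1.0]]
wrist_force: [-0.3, 1.1, 0.2]
gripper_width: 0.0097
t 11.18 pos [0.5985 0.1932 0.1136] rows [ 0.   0.1 -0.1] [ 0.0012 -0.0004  0.1031] F [-0.4  0.1 -0.8] w 0.0098 q [-31.  56.  22.  81. -25.  49. -95.]
```

View pics/w3.png

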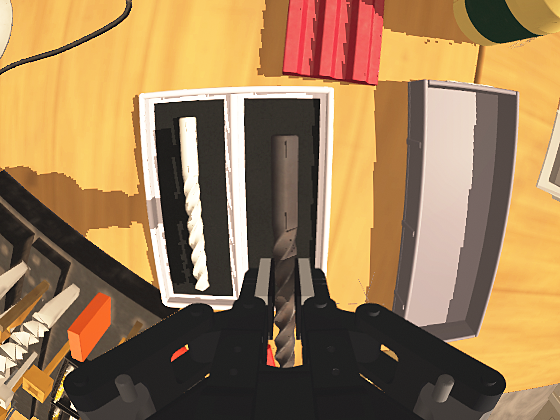

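The silver drill (188–205, 117–290) lies flat in the left lane. The dark drill is held centred over the right lane (column 285, lane 244–321). I'll lower it.

```bash
python3 -m inch '0 0 0 0 0 0.05 0; 0 0 0 0 0 0.08 0; 0 0 0 0 0 0.1 0;0 0 0 0 0 0.104 0; 0 0 0 0 0 0.104 0; 0 0 0 0 0 0.104 0; 0 0 0 0 0 0.104 0'
python3 -m inch '0 0 0 0 0 0 0.024;0 0 0 0 0 0 0.024;0 0 0 0 0 0 0.024; 0 0 0 0 0 -0.02 0.024; 0 0 0 0 0 -0.06 0.024; 0 0 0 0 0 -0.12 0.024; 0 0 0 0 0 -0.15 0.024; 0 0 0 0 0 -0.17 0.024; 0 0 0 0 0 -0.17 0.024; 0 0 0 0 0 -0.17 0.024'
python3 - <<'E'
from h import *
goto(.389,.3035,.19,12)
E
```

```text
clock: 12.05
eef_pos: [0.5993, 0.1935, 0.011]
eef_rot: [[0.997, -0.08, 0.001], [-0.08, -0.997, 0.0], [0.001, -0.001, -1.0]]
wrist_force: [0.5, 0.5, 0.1]
gripper_width: 0.0099
clock: 13.3
eef_pos: [0.5988, 0.1933, 0.1803]
eef_rot: [[0.997, -0.08, -0.0], [-0.08, -0.997, 0.0], [-0.0, -0.0, -1.0]]
wrist_force: [-0.1, 1.0, -1.3]
gripper_width: 0.0237
t 13.3 pos [0.5988 0.1933 0.1803] rows [ -0.    0.  -16.6] [-0.2179 -0.0931 -0.0096] F [-0.1  1.  -1.3] w 0.0237 q [-31.  51.  25.  77. -23.  57. -97.]
```

```bash
python3 -m inch '0 0 0 -0.05 0 -0.01 0.05; 0 0 -10 -0.1 0 -0.01 0.05; 0 0 -16.6 -0.16 0 -0.01 0.05; 0 0 -16.6 -0.2 -0.03 -0.01 0.05; 0 0 -16.6 -0.218 -0.06 -0.01 0.05; 0 0 -16.6 -0.218 -0.093 -0.01 0.05; 0 0 -16.6 -0.218 -0.093 -0.01 0.05; 0 0 -16.6 -0.218 -0.093 -0.01 0.05'
python3 - <<'E'
from h import *
a,_=snap('wrist','w4');b,_=snap('side','s4');cv2.imwrite('pics/ws4.png',cv2.resize(np.hstack([a,b])[:,:,::-1],(800,300)));goto(.389,.3035,.012,12)
E
```

```text
clock: 14.3
eef_pos: [0.3891, 0.3027, 0.19]
eef_rot: [[0.978, 0.208, -0.001], [0.208, -0.978, -0.001], [-0.001, 0.001, -1.0]]
wrist_force: [0.4, -0.3, 0.5]
gripper_width: 0.0503
t 14.4 pos [0.3893 0.3025 0.1903] rows [ 0.  0. -0.] [-0.     -0.0011  0.1783] F [ 0.5 -0.1  0.7] w 0.05 q [-54.  39.  22. 105. -22.  40. -97.]
```

View pics/ws4.png

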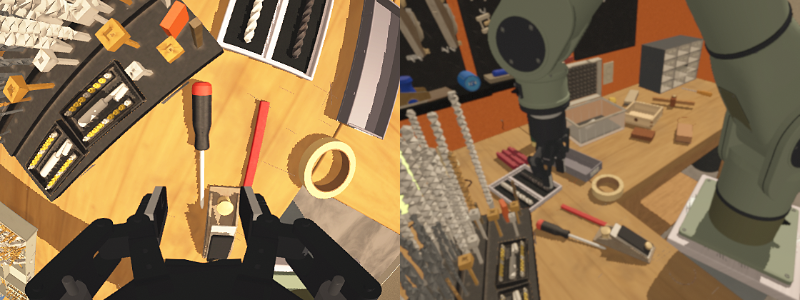

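Left panel: both drills lie in the tray. The screwdriver handle runs from (202,82) to (202,149) at 0.714 scale and is centred on the gripper. The arm is clear of the standing drills. I'll check the numbers and grip.

```bash
python3 - <<'E'
from h import *
k=560/400
rep('handle',fplane('w4',np.array([(202,82),(202.5,150)])*k,.014)); rep('shank',fplane('w4',np.array([(202.5,152),(202,205)])*k,.008))
E
python3 -m inch '0 0 0 0 0 0.06 0.05; 0 0 0 0 0 0.11 0.05; 0 0 0 0 0 0.15 0.05; 0 0 0 0 0 0.174 0.05; 0 0 0 0 0 0.176 0.05; 0 0 0 0 0 0.176 0.05'
```

```text
handle centre [0.4138 0.3085] edges [(0.0965, -167.7), (0.0965, 12.3)]
shank centre [0.3175 0.2883] edges [(0.0903, -168.6), (0.0903, 11.4)]
clock: 15.15
eef_pos: [0.3895, 0.3032, 0.0152]
eef_rot: [[0.978, 0.208, 0.001], [0.208, -0.978, 0.0], [0.001, -0.0, -1.0]]
wrist_force: [0.2, -0.3, -0.2]
gripper_width: 0.0499
```

```bash
python3 -m inch '0 0 0 0 0 0.008 0.05; 0 0 0 0 0 0.0085 0.05; 0 0 0 0 0 0.0085 0; 0 0 0 0 0 0.0085 0; 0 0 0 0 0 0.0085 0; 0 0 0 0 0 0.0085 0; 0 0 0 0 0 0.0085 0'
python3 -m inch '0 0 0 0 0 -0.02 0; 0 0 0 0 0 -0.06 0; 0 0 0 0 0 -0.12 0; 0 0 0 0 0 -0.15 0;0 0 0 0 0 -0.15 0;0 0 0 0 0 -0.15 0'
python3 - <<'E'
from h import *
# trough centre, yaw -2.5; tool grip is at y=+25 along driver (handle to +x)
a=np.radians(-2.5);c=np.array([.5722,.0457]);g=c+.026*np.array([np.cos(a),np.sin(a)]);print(g)
goto(*g,.16,-2.5)
E
```

```text
clock: 16.02
eef_pos: [0.3892, 0.3035, 0.0063]
eef_rot: [[0.978, 0.208, 0.0], [0.208, -0.978, 0.0], [0.0, -0.0, -1.0]]
wrist_force: [-0.5, -1.2, 6.8]
gripper_width: 0.0212
clock: 16.77
eef_pos: [0.3888, 0.3033, 0.1552]
eef_rot: [[0.978, 0.209, -0.001], [0.209, -0.978, -0.0], [-0.001, 0.0, -1.0]]
wrist_force: [0.3, 0.2, -1.3]
gripper_width: 0.0224
[0.59817525 0.0445659 ]
t 16.77 pos [0.3888 0.3033 0.1552] rows [ 0.   0.  14.5] [ 0.1507  0.2967 -0.0049] F [ 0.3  0.2 -1.3] w 0.0224 q [-53.  42.  20. 108. -25.  34. -95.]
```

```bash
python3 -m inch '0 0 14.5 0 0.05 0 0; 0 0 14.5 0.0 0.11 0 0; 0 0 14.5 0.02 0.17 0 0; 0 0 14.5 0.05 0.23 0 0; 0 0 14.5 0.09 0.27 0 0; 0 0 14.5 0.12 0.296 0 0; 0 0 14.5 0.143 0.2965 0 0; 0 0 14.5 0.143 0.2965 0 0; 0 0 14.5 0.143 0.2965 0 0'
python3 - <<'E'
from h import *
a,_=snap('wrist','w5');goto(.5902,.0449,.012,-2.5)
for f in('top1','side1'):
    m=np.load('pics/'+f+'.npz');K=m['intrinsics'];d=m['d'];v,u=np.nonzero(d>0);D=d[v,u]
    P=(np.c_[(u-K[0,2])/K[0,0]*D,(v-K[1,2])/K[1,1]*D,D]-m['t'])@m['R']
    P=P[(abs(P[:,0]-.72)<.08)&(abs(P[:,1]-.02)<.07)&(P[:,2]>.045)]
    for z in(.05,.09,.13):
        q=P[(P[:,2]>z)&(P[:,2]<z+.04)];print(f,z,q.min(0).round(3) if len(q) else 0,q.max(0).round(3) if len(q) else 0)
E
```

```text
clock: 17.9
eef_pos: [0.59, 0.0432, 0.1549]
eef_rot: [[0.999, -0.043, -0.002], [-0.043, -0.999, 0.0], [-0.002, 0.0, -1.0]]
wrist_force: [-0.2, 0.2, -0.9]
gripper_width: 0.0222
t 17.95 pos [0.5901 0.0432 0.1552] rows [-0.   0.1  0. ] [ 0.0003 -0.0017  0.1432] F [-0.  -0.2 -0.4] w 0.0221 q [-17.  49.  21.  87. -22.  48. -81.]
top1 0.05 [ 0.723 -0.023  0.05 ] [0.769 0.04  0.09 ]
top1 0.09 [ 0.731 -0.016  0.09 ] [0.776 0.035 0.129]
top1 0.13 [ 0.745 -0.002  0.131] [0.77  0.024 0.17 ]
side1 0.05 [ 0.722 -0.022  0.05 ] [0.777 0.042 0.09 ]
side1 0.09 [ 0.73 -0.01  0.09] [0.778 0.039 0.13 ]
side1 0.13 [0.743 0.001 0.13 ] [0.768 0.027 0.17 ]
```

View pics/w5.png

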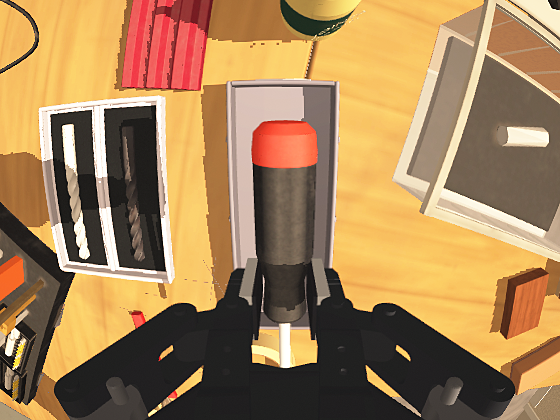

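Driver held straight over the trough (rim columns 228–338, driver at 285), with the glue bottle and the open case nearby. I'll check the clearance to the case and the trough's far edge.

Run:
```python
from h import *
print('case',fplane('w5',[(393,182),(420,212),(446,22)],.099).round(3))
print('trough far',fplane('w5',[(228,81),(339,81)],.032).round(4), 'driver end',fplane('w5',[(285,122)],.165).round(4))
```

```text
case [[ 0.621 -0.029  0.099]
 [ 0.6   -0.05   0.099]
 [ 0.729 -0.069  0.099]]
trough far [[ 0.6949  0.0837  0.032 ]
 [ 0.6909 -0.0056  0.032 ]] driver end [[0.6633 0.0396 0.165 ]]
```

```bash
python3 -m inch '0 0 0 0.005 -0.0015 0.05 0; 0 0 0 0.005 -0.0015 0.09 0; 0 0 0 0.005 -0.0015 0.12 0; 0 0 0 0.005 -0.0015 0.137 0; 0 0 0 0.005 -0.0015 0.1435 0; 0 0 0 0.005 -0.0015 0.1435 0; 0 0 0 0.005 -0.0015 0.1435 0'
python3 -m inch '0 0 0 0 0 0 0.04;0 0 0 0 0 0 0.04;0 0 0 0 0 0 0.04;0 0 0 0 0 -0.02 0.04; 0 0 0 0 0 -0.06 0.04; 0 0 0 0 0 -0.12 0.04; 0 0 0 0 0 -0.15 0.04; 0 0 0 0 0 -0.15 0.04; 0 0 0 0 0 -0.15 0.04'
python3 - <<'E'
from h import *
snap('wrist','w6');goto(.4318,-.2725,.16,9.5)
E
```

```text
clock: 18.82
eef_pos: [0.5963, 0.0446, 0.0132]
eef_rot: [[0.999, -0.043, 0.001], [-0.043, -0.999, 0.0], [0.001, -0.0, -1.0]]
wrist_force: [0.2, -0.2, -0.5]
gripper_width: 0.022
clock: 19.95
eef_pos: [0.5956, 0.0446, 0.1624]
eef_rot: [[0.999, -0.043, -0.0], [-0.043, -0.999, 0.0], [-0.0, -0.0, -1.0]]
wrist_force: [-0.3, -0.3, -0.6]
gripper_width: 0.0399
t 20.0 pos [0.5955 0.0445 0.162 ] rows [ -0.    0.1 -12. ] [-0.1499  0.3238  0.0021] F [ 0.5  0.2 -0.2] w 0.04 q [-18.  49.  22.  86. -22.  50. -81.]
```

View pics/w6.png

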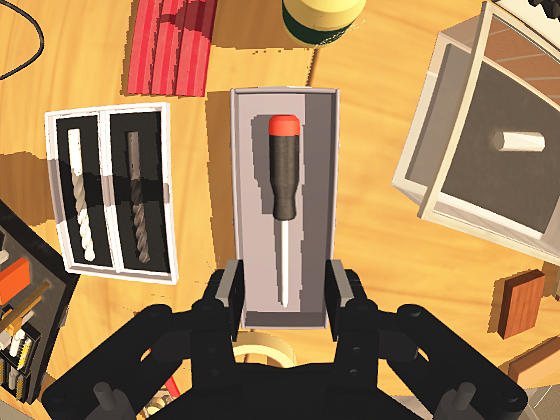

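The driver lies lengthwise in the trough and the drills are still in place. Next is the offcut, gripped a little towards −x to clear the box wall.

```bash
python3 -m inch '0 0 0 -0.05 0 0 0.076; 0 0 -10 -0.1 0.02 0 0.076; 0 0 -12 -0.15 0.07 0 0.076; 0 0 -12 -0.16 0.13 0 0.076; 0 0 -12 -0.16 0.19 0 0.076; 0 0 -12 -0.16 0.25 0 0.076; 0 0 -12 -0.16 0.31 0 0.076; 0 0 -12 -0.16 0.325 0 0.076; 0 0 -12 -0.16 0.325 0.0 0.076;0 0 -12 -0.16 0.325 0.0 0.076'
python3 - <<'E'
from h import *
snap('wrist','w7');goto(.422,-.274,.001,9.5)
E
```

```text
clock: 21.25
eef_pos: [0.4223, -0.2717, 0.1621]
eef_rot: [[0.986, 0.167, -0.0], [0.167, -0.986, 0.001], [-0.0, -0.001, -1.0]]
wrist_force: [0.4, -0.3, -0.0]
gripper_width: 0.0761
t 21.3 pos [ 0.4224 -0.2718  0.1621] rows [-0.1  0.   0.1] [-0.0007  0.0023  0.1611] F [-0.4 -0.  -0.1] w 0.0761 q [ 23.  41.  11. 105. -12.  35. -39.]
```

View pics/w7.png

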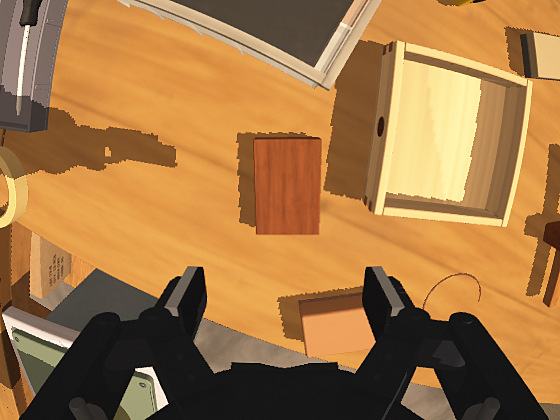

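The offcut (254–321, 138–234) is square to the gripper. The other block, edge at (300–375, 290), is near the right finger in the image, so I'll compute the clearance.

Run:
```python
from h import *
rep('off',fplane('w7',[(254,138),(321,138),(319,234),(256,234)],.02))
print('block',fplane('w7',[(301,298),(362,290)],.033).round(3))
P=fplane('w7',[(398,42),(532,80),(506,226),(366,208)],.045);print(P.round(4));rep('box',P)
```

```text
off centre [ 0.4318 -0.2733] edges [(0.0586, -80.3), (0.0899, -169.9), (0.0596, 99.6), (0.0898, 9.5)]
block [[ 0.328 -0.305  0.033]
 [ 0.345 -0.363  0.033]]
[[ 0.575  -0.3397  0.045 ]
 [ 0.5885 -0.4862  0.045 ]
 [ 0.4394 -0.4977  0.045 ]
 [ 0.4317 -0.3411  0.045 ]]
box centre [ 0.5087 -0.4162] edges [(0.1472, -84.7), (0.1495, -175.6), (0.1568, 92.8), (0.1433, 0.6)]
```

```bash
python3 -m inch '0 0 0 0 0.0015 0.06 0.076; 0 0 0 0 0.0015 0.11 0.076; 0 0 0 0 0.0015 0.14 0.076; 0 0 0 0 0.0015 0.158 0.076; 0 0 0 0 0.0015 0.160 0.076; 0 0 0 0 0.0015 0.160 0; 0 0 0 0 0.0015 0.160 0; 0 0 0 0 0.0015 0.160 0; 0 0 0 0 0.0015 0.160 0; 0 0 0 0 0.0015 0.160 0'
python3 -m inch '0 0 0 0 0 -0.02 0; 0 0 0 0 0 -0.06 0; 0 0 0 0 0 -0.12 0; 0 0 0 0 0 -0.14 0;0 0 0 0 0 -0.14 0'
python3 - <<'E'
from h import *
goto(.499,-.417,.14,4)
E
```

```text
clock: 22.55
eef_pos: [0.4227, -0.2748, 0.0036]
eef_rot: [[0.986, 0.166, 0.001], [0.166, -0.986, -0.0], [0.001, 0.001, -1.0]]
wrist_force: [0.0, 1.1, 5.8]
gripper_width: 0.0585
clock: 23.18
eef_pos: [0.423, -0.275, 0.1444]
eef_rot: [[0.986, 0.166, 0.003], [0.166, -0.986, -0.002], [0.003, 0.002, -1.0]]
wrist_force: [-0.6, -0.8, -0.3]
gripper_width: 0.0584
t 23.18 pos [ 0.423  -0.275   0.1444] rows [ 0.1 -0.2  5.5] [0.0514 0.1527 0.0048] F [-0.6 -0.8 -0.3] w 0.0584 q [ 24.  43.  10. 106. -13.  32. -38.]
```

```bash
python3 -m inch '0 0 5.5 0.03 0.06 0 0; 0 0 5.5 0.051 0.12 0 0; 0 0 5.5 0.051 0.153 0 0; 0 0 5.5 0.051 0.153 0.01 0; 0 0 5.5 0.051 0.153 0.03 0; 0 0 5.5 0.051 0.153 0.03 0'
python3 - <<'E'
from h import *
snap('wrist','w8');goto(.499,-.417,.0126,4)
E
```

```text
clock: 23.92
eef_pos: [0.4973, -0.416, 0.1106]
eef_rot: [[0.997, 0.071, -0.002], [0.071, -0.997, 0.002], [-0.002, -0.003, -1.0]]
wrist_force: [0.1, -0.0, -0.8]
gripper_width: 0.0583
t 23.98 pos [ 0.4977 -0.4165  0.1118] rows [-0.1  0.1  0.1] [0.0013 0.0007 0.0992] F [-0.1  0.3 -0.6] w 0.0583 q [ 32.  56.  12.  75. -13.  50. -38.]
```

View pics/w8.png

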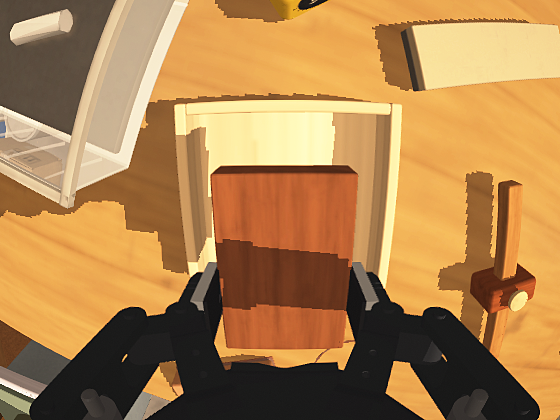

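The offcut is level and centred over the box (box columns 176–401, offcut 211–357). I'll lower it and release.

```bash
python3 -m inch '0 0 0 0.001 0.001 0.04 0; 0 0 0 0.001 0.001 0.07 0; 0 0 0 0.001 0.001 0.09 0; 0 0 0 0.001 0.001 0.097 0; 0 0 0 0.001 0.001 0.099 0; 0 0 0 0.001 0.001 0.099 0; 0 0 0 0.001 0.001 0.099 0'
python3 -m inch '0 0 0 0 0 0 0.072;0 0 0 0 0 0 0.072;0 0 0 0 0 0 0.072;0 0 0 0 0 -0.02 0.072; 0 0 0 0 0 -0.06 0.072; 0 0 0 0 0 -0.12 0.072; 0 0 0 -0.05 0.03 -0.17 0.072; 0 0 0 -0.11 0.06 -0.17 0.072; 0 0 0 -0.17 0.1 -0.17 0.072; 0 0 0 -0.2 0.1 -0.17 0.072'
python3 -m inch '0 0 0 0 0 0 0.072;0 0 0 0 0 0 0.072;0 0 0 0 0 0 0.072'
python3 - <<'E'
from h import *
a,_=snap('top','top9');cv2.imwrite('pics/top9c.png',cv2.resize(a[135:285,130:460,::-1],None,fx=2.4,fy=2.4,interpolation=cv2.INTER_CUBIC))
E
```

```text
clock: 24.85
eef_pos: [0.4993, -0.4183, 0.014]
eef_rot: [[0.998, 0.07, 0.001], [0.07, -0.998, -0.0], [0.001, 0.001, -1.0]]
wrist_force: [-0.1, -1.1, -1.0]
gripper_width: 0.0587
clock: 26.1
eef_pos: [0.3042, -0.5335, 0.1848]
eef_rot: [[0.998, 0.069, 0.0], [0.069, -0.998, -0.002], [0.0, 0.002, -1.0]]
wrist_force: [-0.1, -1.4, -0.3]
gripper_width: 0.0721
clock: 26.48
eef_pos: [0.3077, -0.5314, 0.1837]
eef_rot: [[0.997, 0.072, 0.001], [0.072, -0.997, -0.0], [0.001, 0.0, -1.0]]
wrist_force: [0.3, -0.1, -0.3]
gripper_width: 0.072
```

View pics/top9c.png

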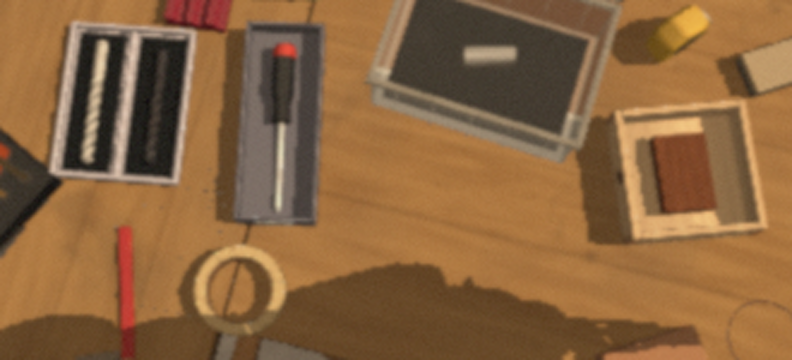

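Everything is in place: a drill in each lane, the driver in the trough, and the offcut flat in the box. The pencil and tape have not moved.

Run:
```python
from h import *
S=lambda u,v:(130+u/2.4,135+v/2.4)
for n,p in dict(silver=(96,100),dark=(157,105),handle=(283,85),off1=(670,150),off2=(700,200),pencil=(125,290)).items(): print(n,world('top9',[S(*p)]).round(3))
print(robot.sign_off())
```

```text
silver [[0.604 0.264 0.013]]
dark [[0.597 0.191 0.013]]
handle [[0.616 0.043 0.026]]
off1 [[ 0.534 -0.403  0.026]]
off2 [[ 0.475 -0.432  0.027]]
pencil [[0.38  0.221 0.007]]
the job is handed in; nothing more can be done
None
```

The bench is cleared as asked, in the order given, and I handed the job in at about 26.5 s of the 136 s allowed.

- **Drills:** the silver one lies in the left lane of the tray and the dark one in the right, both lengthwise. Their tops measure about 13 mm above the bench, 2–4 mm below what I'd expect for drills lying on the tray floor. I put that down to depth error at that distance. They look flat in the pictures.
- **Screwdriver:** it lies lengthwise in the trough, with the handle at the end away from the robot.
- **Offcut:** it lies flat and near the middle of the plywood box. Two points on its top read 26 and 27 mm, against 28 mm expected.
- **Pencil and tape roll:** the last overhead picture shows both where they were at the start.

The wrist force stayed under 10 N at every reading. No check failed. The arm was clear of everything, raised with the fingers open, when I handed in.

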